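# Load knife handles into the tilted feed rail

### The arm

A 6-joint arm with a two-finger parallel gripper is mounted at the origin on the work surface. World frame = base frame: x ahead of the robot, y to its left, z up, the work surface at z = 0. Lengths are in m, angles in degrees, forces in N, time in s.
With the tool pointing down it reaches from about 0.375 to 0.9 m from the base axis. Payload 3.1 kg.
Tool frame: the origin (TCP) lies on the centre line of the jaws, within the pads' length; the fingertips stand 14 mm ahead of it and the grasp point (between the pads) lies 5 mm behind it (bot.tips_ahead is the distance from the TCP to the fingertips, in m); z points along the fingers, y is the line along which they close (so a half turn about z gives the same grasp; the last joint's range is limited). The gripper opens to 87 mm and grips with 3 to 60 N. Pads are 19 mm wide; open, the fingers measure 117 mm over their backs; the gripper's body (75 mm by 190 mm) begins 51 mm behind the grasp point.
Start: joints at [60.991, 30.224, 82.088, -0, 67.689, -10.227], TCP at [0.201, 0.592, 0.237] pointing down, gripper open.
Joint ranges: [-176.69, 176.69], [-43.24, 126.21], [12.49, 139.97], [-82, 262], [0, 151.66], [-163.58, 163.58]. Speed limits (degrees/s): [159.86, 159.86, 180, 180, 180, 180].

### API

Orientations are given as a 3x3 rotation matrix whose columns are the frame's x, y, z axes.
In Python, from rig import bot gives the robot as it stands.
- The arm moves only by the tool play_rows, never from a script. Its argument "moves" is a list that holds one entry, the list of rows, each a list of 6 numbers: the shift along the tool's x, y, z in mm, then the turn, a rotation vector about the tool's x, y, z in rad. A call has 1 to 5 rows; each row shifts and turns the commanded pose from where the row before left it, along the tool's axes as they then stand; what a row does not reach is not made up. A row lasts 1/10 s, in which the tool goes at most 50 mm and 8.59 degrees, less where a joint would pass 70% of its speed; a pose out of reach is approached as far as the arm can. A call with a gripper value outside its range is refused whole. "fingers" is the opening, from -1 (shut) to 1 (fully open), set as the call begins (left out, the last holds). The fingers move at their own pace and stop on an object; the grip force is fixed at half the most. Time passes only in rows, so rows that do not move let the fingers close. It gives the time, the measured TCP pose, the force, the opening and the grip force at its end, in the units of the state.
- bot.read_state(): the state, without advancing time (a new reading comes with each control period).
- bot.capture(name): name is "side" or "top" or "wrist"; returns a dict with "image" (420x560x3 uint8, blue, green, red), "fx", "fy", "cx", "cy" (pixels), "distortion" ([k1, k2, p1, p2, k3] as OpenCV has them; the pictures are not rectified), "R" (3x3) and "t" (3): a world point X has camera coordinates R X + t. Camera axes: x right, y down, z forward; pixel columns grow to the right and rows downward; lengths in m; the calibration is good to about 2 mm. A picture is of the moment at which its call begins. There is no depth.
- bot.hand_in(): hands the job in; it is judged then, once.
Trained networks look in a picture, given as the dict that the camera call returned (one of the last four; its "shot" number tells which), for a name from the list of things; names that differ only in an ending like _2 or _b are one class to them, and where a whole thing is asked for, a point or a joint stands for the part that bears it (a point fixed in the world has none). Each returns a list of dicts, best first, with "confidence" (0 to 1); they miss things now and then, are a little off and sometimes report something else, mostly with a low value. They report only what shows in the picture. A call takes as long as a camera call. They do not tell look-alikes from the thing itself.
- bot.search_frame(picture, query): "centre" ([column, row] in pixels, amid what is visible of it).
- bot.silhouettes(picture, query): "pixels" (420x560 bool, what is visible of it) and "centre" ([column, row] in pixels, amid what is visible of it).
- bot.pinpoint(picture, query): "centre" ([column, row] in pixels: a listed point, or the origin of a listed thing).
The state is a dict: "time_s": time; "joint_positions": joint angles; "qvel": joint speeds; "tau": joint torques, N m; "position": TCP position; "tcp_rot": TCP orientation; "force": force on the tool from outside, world axes, zero at the start; "moment": the same for the moment, N m; "opening": opening from 0.0 (shut) to 1.0 (fully open); "grasp_force": force on a finger pad.
Only numpy, scipy, OpenCV 4.12 (cv2) and the standard library are available. Lean on these libraries where they do the work, as an engineer would, in place of code of your own. Each camera call takes 0.05 s, during which the arm holds its last target. There are 200 camera calls.

### The job

Load the two knife handles that have a brass nose into the tilted feed rail, both facing the same way: set each upright on the open upper part, brass nose pointing downhill, and let it slide into the tube, so that the first ends against the stop and the second right behind it, nose to tail. Leave the plain wooden blank without a nose where it lies.

Things in the scene. Friction and masses are not known exactly. Their poses are not given: they have to be found in the camera images.
- handle_a_centre (a point): knife handle A standing on edge: dark wood block 50 long (x) x 26 wide (y) x 44 mm high (z), a brass nose 14 wide, 30 high jutting 16 mm from its +x end (66 mm in all). Point: middle of the wood block, 22 mm above its underside, 41 mm behind the nose tip; +x out of the nose. 0.1 kg. Grip across the 26 mm, best by the upper half, to clear the rail's low side walls.
- handle_b_centre (a point): knife handle B, same shape, size and axes as A; either goes in first. Held with its centre 22 to 27 mm off the rail floor over the loading point, its x and z along the rail's x and z, and let go, a handle slides to the stop by itself in 1 to 2 s (slick floor). Loaded, the first handle's centre is at rail x = 174 mm, the second's at 108 mm.
- blank_centre (a point): the plain blank to be left alone: a dark wooden block 66 x 26 x 44 mm high without a nose, standing on the bench among the handles. The point is its centre, 22 mm above its underside; x along its length.
- rail_load (a point): loading point of the fixed steel feed rail: on its floor, mid-width, 135 mm above the bench. x: downhill along the floor (25 deg slope), y: across, z: square to floor. x -75 to 55 mm: open top, side walls 8 mm high, 50 closing to 36 mm apart inside. x 55 to 215 mm: tube 36 mm wide inside, 44 outside, 50 high inside, 53 outside, 20 mm slot along its top. Stop at x 215 mm.
There are look-alikes about, which are no part of the job. What is shaped like the part that bears handle_a_centre but red or turquoise is not meant.

How it is judged (in metres and radians):
At the end, for the whole second after the job is handed in: Both handles in the tube, upright, nose downhill within 10 degrees of the rail's slope, one at the stop, one right behind it, either order (centres within 12 mm along the rail of 174 and 108 mm, 14 mm across, 10 mm in height); blank within 30 mm of its start (y of handle_a_centre in the frame of rail_load between -0.014 and 0.014 m and z of handle_a_centre in the frame of rail_load between 0.012 and 0.032 m and angle between handle_a_centre's own x axis and vertical between 1.83 and 2.19 rad and angle between each of handle_a_centre, handle_b_centre's own z axis and vertical below 0.62 rad and y of handle_b_centre in the frame of rail_load between -0.014 and 0.014 m and z of handle_b_centre in the frame of rail_load between 0.012 and 0.032 m and angle between handle_b_centre's own x axis and vertical between 1.83 and 2.19 rad and ((x of handle_a_centre in the frame of rail_load between 0.162 and 0.186 m and x of handle_b_centre in the frame of rail_load between 0.096 and 0.12 m) or (x of handle_b_centre in the frame of rail_load between 0.162 and 0.186 m and x of handle_a_centre in the frame of rail_load between 0.096 and 0.12 m)) and distance of blank_centre from where it was at the start of the episode below 0.03 m); the robot touches nothing.
It fails at once if the plain blank is moved by more than 30 mm (distance of blank_centre from where it was at the start of the episode above 0.03 m).
It also fails if it takes over 53 s, if anything falls off the work surface, if the arm or the gripper's body presses on something with over 40 N, if the wrist force passes 120 N, or if a joint passes its speed limit or range.

## Working session

There is one attempt and no reset: what is moved stays moved. The work goes in short steps, Python scripts to look and compute and a tool call to move; the robot and the scene stay as the last step left them, time stands still between calls to the robot, and variables do not carry over. Pictures are saved under pics/ and viewed, at most 10 in all, crops included, and the job is handed in when it is done.

Besides the shell and the picture viewer there is one more tool, called after "Request:" as name(argument=value, ...), one argument or row to a line, values as JSON. play_rows: Moves the arm, as the interface text tells. Its arguments: {"type":"object","properties":{"moves":{"type":"array","items":{"type":"array","items":{"type":"array","items":{"type":"number"}}}},"fingers":{"type":"number"}},"required":["moves"]}

```bash
mkdir -p pics; ls; cat > h.py <<'E'
import numpy as np, cv2
from rig import bot
def K(p): return np.array([[p['fx'],0,p['cx']],[0,p['fy'],p['cy']],[0,0,1]])
def ray(p,px):
    u=cv2.undistortPoints(np.array([[px]],float),K(p),np.array(p['distortion'],float))[0,0]
    R=np.array(p['R']);d=R.T@np.array([u[0],u[1],1]);return -R.T@np.array(p['t']),d/np.linalg.norm(d)
def onz(p,px,z):
    o,d=ray(p,px);return o+d*(z-o[2])/d[2]
def proj(p,X):
    return cv2.projectPoints(np.array(X,float).reshape(-1,1,3),cv2.Rodrigues(np.array(p['R']))[0],np.array(p['t'],float),K(p),np.array(p['distortion'],float))[0][:,0]
E
python3 - <<'E'
from h import *
ims=[]
for n in ['top','side']:
    p=bot.capture(n);ims.append(p['image']);cv2.imwrite(f'pics/{n}0.png',p['image'])
    for q in ['handle_a_centre','blank_centre','rail_load']:
        for r in bot.pinpoint(p,q):
            print(n,q,np.round(r['centre']),round(r['confidence'],2),np.round(onz(p,r['centre'],.135 if q=='rail_load' else .022),3))
s=bot.read_state();print(s)
E
```

```text
pics
top handle_a_centre [258. 148.] 0.8 [0.702 0.175 0.022]
top handle_a_centre [201. 234.] 0.76 [0.543 0.277 0.022]
top handle_a_centre [313. 186.] 0.71 [0.629 0.076 0.022]
top handle_a_centre [392. 235.] 0.66 [ 0.539 -0.065  0.022]
top handle_a_centre [250. 205.] 0.56 [0.595 0.19  0.022]
top blank_centre [263. 298.] 0.84 [0.43  0.168 0.022]
top rail_load [392. 234.] 0.93 [ 0.527 -0.031  0.135]
side handle_a_centre [248. 261.] 0.92 [0.598 0.192 0.022]
side handle_a_centre [268. 299.] 0.84 [0.541 0.273 0.022]
side handle_a_centre [248. 226.] 0.79 [0.631 0.085 0.022]
side handle_a_centre [196. 245.] 0.61 [0.701 0.173 0.022]
side blank_centre [348. 270.] 0.65 [0.432 0.172 0.022]
side rail_load [314. 153.] 0.9 [ 0.532 -0.052  0.135]
{'time_s': 0.4, 'joint_positions': array([ 6.09907328e+01,  3.02314971e+01,  8.20952912e+01,  2.89168975e-04,
        6.76895213e+01, -1.02247712e+01]), 'qvel': array([ 0.03190832, -0.07431007, -0.06665338,  0.12778136, -0.0141329 ,
       -0.02803438]), 'tau': array([ 5.24492953e-04, -4.39505053e+01, -1.76657456e+01,  6.33260887e-02,
        5.30036632e-02, -7.34426203e-05]), 'position': array([0.20115116, 0.5916398 , 0.23642035]), 'tcp_rot': array([[-9.46735808e-01,  3.22011319e-01, -1.42128726e-04],
       [ 3.22011345e-01,  9.46735778e-01, -2.46681173e-04],
       [ 5.51242204e-05, -2.79308962e-04, -9.99999959e-01]]), 'force': array([0.75022875, 0.55697021, 0.50944035]), 'moment': array([ 0.02426465,  0.01865338, -0.01328366]), 'grasp_force': 0.0, 'opening': 1.0008710666302112}
```

View pics/top0.png

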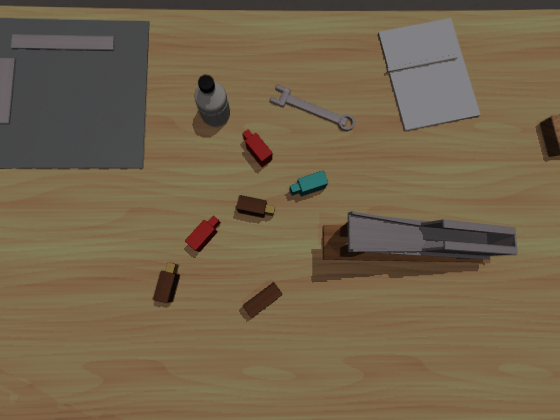

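View pics/side0.png

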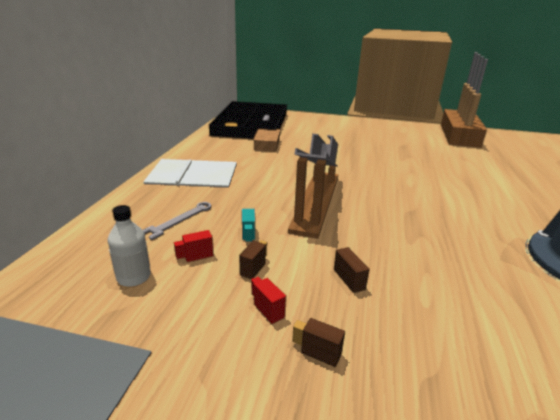

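The top view shows one brass-nosed handle at about (252,206) with its nose right, and the other at (166,287) with its nose up. The blank is at (263,300), and the rail runs from (350,235) down to (515,240). The side view agrees. Next I'll fit the rail and the handle yaws.

```bash
cat >> h.py <<'E'
def tri(ps,pxs):
    A=np.zeros((3,3));b=np.zeros(3)
    for p,x in zip(ps,pxs):
        o,d=ray(p,x);M=np.eye(3)-np.outer(d,d);A+=M;b+=M@o
    return np.linalg.solve(A,b)
def railR(yaw):
    c,s=np.cos(np.radians(25)),np.sin(np.radians(25));h=np.array([np.cos(yaw),np.sin(yaw),0]);k=np.array([0,0,1.])
    x=c*h-s*k;z=s*h+c*k;return np.stack([x,np.cross(z,x),z],1)
E
python3 - <<'E'
from h import *
from scipy.optimize import least_squares
t=bot.capture('top');s=bot.capture('side')
a=bot.pinpoint(t,'rail_load')[0]['centre'];b=bot.pinpoint(s,'rail_load')[0]['centre']
L=tri([t,s],[a,b]);print('tri',L,onz(t,a,.135))
L=onz(t,a,.135)
im=cv2.resize(t['image'][190:280,310:530],None,fx=3.6,fy=3.6,interpolation=cv2.INTER_CUBIC)
im=cv2.convertScaleAbs(im,alpha=1.8)
def draw(p,im,ox,oy,f,yaw):
    R=railR(yaw)
    for pts in [[(-75,25,8),(55,18,8)],[(-75,-25,8),(55,-18,8)],[(55,22,51),(215,22,51),(215,-22,51),(55,-22,51),(55,22,51)],[(-75,25,0),(-75,-25,0)],[(-5,0,0),(5,0,0)]]:
        q=proj(p,[L+R@(np.array(v)/1e3) for v in pts])
        cv2.polylines(im,[np.int32((q-[ox,oy])*f)],False,(0,255,0),1)
draw(t,im,310,190,3.6,np.radians(-92))
i2=cv2.resize(s['image'][110:250,250:390],None,fx=3,fy=3);draw(s,i2,250,110,3,np.radians(-92))
c=np.zeros((324+420,792,3),np.uint8)[:600]
c[:324,:792]=im[:324,:792]
c[324:600,:420]=i2[:276]
cv2.imwrite('pics/rail.png',c)
for p in (t,s):
  hsv=cv2.cvtColor(p['image'],cv2.COLOR_BGR2HSV)
  for r in bot.silhouettes(p,'handle_a_centre'):
    m=r['pixels'];h=np.median(hsv[m],0)
    pc=cv2.minAreaRect(np.argwhere(m)[:,::-1].astype(np.float32))
    print(np.round(r['centre']),h,pc)
E
```

```text
tri [ 0.52483121 -0.02750858  0.1416888 ] [ 0.52746765 -0.02938916  0.135     ]
[253. 209.] [ 10. 156.  61.] ((255.48077392578125, 207.0961456298828), (37.45817947387695, 17.65045166015625), 11.309932708740234)
[200. 232.] [  0. 197. 123.] ((203.91441345214844, 232.8729705810547), (17.839059829711914, 36.94171905517578), 41.987213134765625)
[256. 148.] [  1. 197. 122.] ((256.18792724609375, 146.99481201171875), (38.63909149169922, 17.910219192504883), 49.76364517211914)
[310. 185.] [ 89. 155. 111.] ((307.8499755859375, 184.5500030517578), (18.024978637695312, 38.57978057861328), 71.56504821777344)
[252. 263.] [ 12. 156.  47.] ((252.5, 259.5), (37.0, 27.0), 90.0)
[267. 298.] [  1. 215.  88.] ((267.8938293457031, 298.5929260253906), (47.60047912597656, 29.1623477935791), 48.8140754699707)
[193. 247.] [  1. 215.  90.] ((193.44119262695312, 246.7647247314453), (26.92145347595215, 40.26091384887695), 75.96376037597656)
[247. 227.] [ 88. 190. 107.] ((248.0, 225.0), (32.0, 12.0), 90.0)
```

View pics/rail.png

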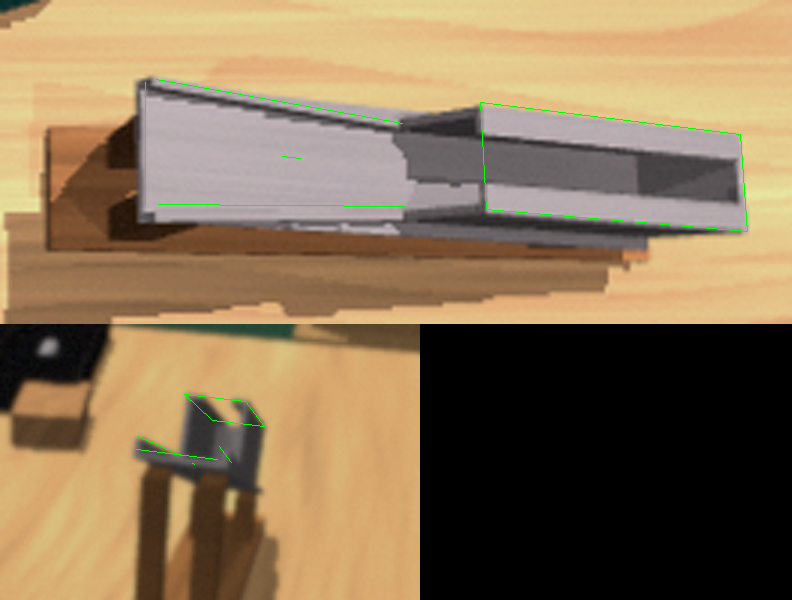

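The rail overlay fits: load point (0.527, -0.029, 0.135), yaw -92°. Now a row planner, then the approach to handle 1 at about (0.596, 0.191), nose about -101°.

```bash
cat >> h.py <<'E'
from scipy.spatial.transform import Rotation as Rn
def down(ang):  # tool x along heading ang (deg), pointing down
    a=np.radians(ang);x=np.array([np.cos(a),np.sin(a),0]);z=np.array([0,0,-1.]);return np.stack([x,np.cross(z,x),z],1)
L=np.array([.527,-.029,.135]);RR=railR(np.radians(-92))
def toolrail(): return np.stack([-RR[:,0],RR[:,1],-RR[:,2]],1)
def plan(wps,start=None):
    """wps: (pos,R); prints rows to each waypoint, equal rows within leg"""
    s=bot.read_state();p,R=start or (s['position'],s['tcp_rot'])
    for q,Q in wps:
        q=np.array(q,float);w=Rn.from_matrix(R.T@Q).as_rotvec()
        n=max(1,int(np.ceil(max(np.linalg.norm(q-p)/.048,np.linalg.norm(w)/.146))))
        rows=[]
        for i in range(n):
            Ri=R@Rn.from_rotvec(w*i/n).as_matrix();rows.append([round(float(v),1) for v in Ri.T@(q-p)*1000/n]+[round(float(v),3) for v in w/n])
        print(n,'rows');[print(rows[k:k+5]) for k in range(0,n,5)]
        p,R=q,Q
E
python3 -c "
from h import *
plan([((.596,.191,.2),down(79))])"
```

```text
12 rows
[[-41.9, -21.0, 3.1, 0.0, -0.0, 0.12], [-44.1, -15.9, 3.1, 0.0, -0.0, 0.12], [-45.7, -10.5, 3.1, 0.0, -0.0, 0.12], [-46.6, -5.0, 3.1, 0.0, -0.0, 0.12], [-46.9, 0.6, 3.1, 0.0, -0.0, 0.12]]
[[-46.5, 6.2, 3.1, 0.0, -0.0, 0.12], [-45.4, 11.7, 3.1, 0.0, -0.0, 0.12], [-43.7, 17.0, 3.1, 0.0, -0.0, 0.12], [-41.3, 22.1, 3.1, 0.0, -0.0, 0.12], [-38.4, 26.9, 3.1, 0.0, -0.0, 0.12]]
[[-34.9, 31.3, 3.1, 0.0, -0.0, 0.12], [-30.9, 35.2, 3.0, 0.0, -0.0, 0.12]]
```

Request:
play_rows(
  moves=[
    [[-42,-21,3,0,0,0.12],[-44,-16,3,0,0,0.12],[-46,-10.5,3,0,0,0.12],[-46.5,-5,3,0,0,0.12],[-47,0.5,3,0,0,0.12]],
  ],
)

```text
time_s: 1.2
position: [0.3668, 0.423, 0.2217]
tcp_rot: [[-0.596, 0.803, 0.001], [0.803, 0.596, 0.0], [0.0, 0.001, -1.0]]
force: [0.2, 0.4, 1.1]
opening: 0.997
grasp_force: 0.0
```

Request:
play_rows(
  moves=[
    [[-46.5,6,3,0,0,0.12],[-45.5,11.5,3,0,0,0.12],[-43.5,17,3,0,0,0.12],[-41.5,22,3,0,0,0.12],[-38.5,27,3,0,0,0.12]],
  ],
)

```text
time_s: 1.7
position: [0.5306, 0.2548, 0.2067]
tcp_rot: [[-0.038, 0.999, 0.0], [0.999, 0.038, 0.0], [0.0, 0.0, -1.0]]
force: [0.0, 0.4, 0.2]
opening: 1.002
grasp_force: 0.0
```

Request:
play_rows(
  moves=[
    [[-35,31,3,0,0,0.12],[-31,35,3,0,0,0.12],[0,0,0,0,0,0],[0,0,0,0,0,0],[0,0,0,0,0,0]],
  ],
)

```text
time_s: 2.2
position: [0.5933, 0.1896, 0.2004]
tcp_rot: [[0.195, 0.981, -0.001], [0.981, -0.195, 0.0], [-0.0, -0.001, -1.0]]
force: [0.3, 0.2, 0.6]
opening: 1.004
grasp_force: 0.0
```

```bash
cat > look.py <<'E'
from h import *
import sys
s=bot.read_state();print(s['time_s'],s['position'],s['force'])
p=bot.capture('wrist');im=p['image'].copy()
for r in bot.pinpoint(p,'handle_a_centre'):
    print('pin',np.round(r['centre'],1),round(r['confidence'],2),np.round(onz(p,r['centre'],.022),4))
for r in bot.silhouettes(p,'handle_a_centre'):
    print('sil',np.round(r['centre']))
cv2.imwrite(sys.argv[1],im)
E
python3 look.py pics/w1.png
```

```text
2.2 [0.59330655 0.18964334 0.20038007] [0.25498664 0.22798545 0.60046108]
pin [283.5 195.1] 0.97 [0.591  0.1856 0.022 ]
pin [333.6 274.7] 0.85 [0.6308 0.077  0.022 ]
pin [221.9 120. ] 0.77 [0.544  0.2769 0.022 ]
pin [378.2 188.1] 0.76 [0.6952 0.1729 0.022 ]
sil [384. 185.]
sil [284. 199.]
sil [221. 121.]
```

View pics/w1.png

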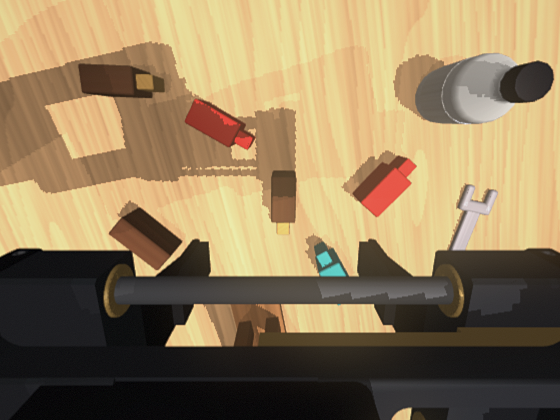

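Handle 1 is at (283,195) with its nose down at (283,229), nearly aligned with the tool. Handle 2 is at (110,80) with its nose right. I'll fit the model to the silhouette.

```bash
cat > fit.py <<'E'
from h import *
import sys
from scipy.optimize import minimize
from itertools import product
def box(x0,x1,w,z0,z1): return np.array(list(product((x0,x1),(-w,w),(z0,z1))))
def render(p,v,f=4,off=(0,0),size=(0,0)):
    c,s=np.cos(v[2]),np.sin(v[2]);R=np.array([[c,-s,0],[s,c,0],[0,0,1]]);im=np.zeros(size,np.uint8)
    for B in (box(-.025,.025,.013,0,.044),box(.025,.041,.007,.007,.037)):
        q=(proj(p,B@R.T+[v[0],v[1],0])-off+.5)*f
        cv2.fillConvexPoly(im,cv2.convexHull(np.int32(np.round(q))),1)
    return im
def fit(p,near,yaw):
    rs=bot.silhouettes(p,'handle_a_centre')
    pr=proj(p,[near[0],near[1],.022])[0]
    r=min(rs,key=lambda r:np.hypot(*(np.array(r['centre'])-pr)))
    ys,xs=np.nonzero(r['pixels']);x0,y0=xs.min()-15,ys.min()-15
    m=r['pixels'][max(y0,0):ys.max()+15,max(x0,0):xs.max()+15];x0,y0=max(x0,0),max(y0,0)
    M=cv2.resize(m.astype(np.uint8),None,fx=4,fy=4,interpolation=cv2.INTER_NEAREST)
    cost=lambda u:(render(p,(u[0]/100,u[1]/100,u[2]/3),4,(x0,y0),M.shape)!=M).sum()/M.sum()
    best=None
    for d in (-15,0,15):
        u0=[near[0]*100,near[1]*100,np.radians(yaw+d)*3]
        o=minimize(cost,u0,method='Nelder-Mead',options=dict(initial_simplex=np.array([u0]+[np.array(u0)+np.eye(3)[i]*.5 for i in range(3)])))
        if best is None or o.fun<best.fun: best=o
    u=best.x;print('fit xy',np.round(u[:2]/100,4),'yaw',round(np.degrees(u[2]/3),1),'cost',round(best.fun,3));return u[0]/100,u[1]/100,np.degrees(u[2]/3)
E
python3 - <<'E'
from fit import *
p=bot.capture('wrist')
x,y,a=fit(p,(.591,.187),-100)
Q=down(a+180)
s=bot.read_state()
plan([((x,y,.12),Q),((x,y,.025),Q)])
try: fit(p,(.484,.333),-15)
except Exception as e: print(e)
t=bot.capture('top')
hsv=cv2.cvtColor(t['image'],cv2.COLOR_BGR2HSV)
print(onz(t,(166,285),.03),onz(t,(171,268),.037))
fit(t,(.595,.19),-100)
E
```

```text
fit xy [0.5906 0.187 ] yaw -102.1 cost 0.108
2 rows
[[-1.8, -1.2, 40.4, -0.0, -0.0, 0.008], [-1.8, -1.2, 40.4, -0.0, -0.0, 0.008]]
2 rows
[[0.0, 0.0, 47.5, 0.0, 0.0, 0.0], [0.0, 0.0, 47.5, 0.0, 0.0, 0.0]]
fit xy [0.474 0.343] yaw -10.9 cost 1.0
[0.45470313 0.33279202 0.03      ] [0.48310931 0.3237988  0.037     ]Traceback (most recent call last):
  File "<stdin>", line 12, in <module>
  File "fit.py", line 15, in fit
    r=min(rs,key=lambda r:np.hypot(*(np.array(r['centre'])-pr)))
ValueError: min() iterable argument is empty
```

Request:
play_rows(
  moves=[
    [[-1.8,-1.2,40,0,0,0.008],[-1.8,-1.2,40,0,0,0.008],[0,0,48,0,0,0],[0,0,47,0,0,0],[0,0,0,0,0,0]],
  ],
)

```text
time_s: 3.1
position: [0.5872, 0.1854, 0.0188]
tcp_rot: [[0.211, 0.977, -0.012], [0.977, -0.211, -0.002], [-0.004, -0.011, -1.0]]
force: [-0.5, 0.6, 0.2]
opening: 0.996
grasp_force: 0.0
```

Request:
play_rows(
  moves=[
    [[0,0,0,0,0,0],[0,0,0,0,0,0],[0,0,0,0,0,0],[0,0,0,0,0,0],[0,0,0,0,0,0]],
  ],
  fingers=-1,
)

```text
time_s: 3.6
position: [0.592, 0.1861, 0.0274]
tcp_rot: [[0.211, 0.977, 0.003], [0.977, -0.211, 0.0], [0.001, 0.003, -1.0]]
force: [0.2, 0.3, 0.5]
opening: 0.63
grasp_force: 0.0
```

```bash
python3 - <<'E'
from h import *
s=bot.read_state();print(s['time_s'],s['position'],s['opening'],s['grasp_force'],s['force'])
T=toolrail(); g=L+RR@np.array([0,0,.028]); hi=L+RR@np.array([-.01,0,.12])
print(T,g,hi)
p=s['position'];Q=s['tcp_rot']
plan([((p[0],p[1],.22),Q),(hi,T),(g,T)])
E
```

```text
3.6 [0.59204183 0.18614358 0.02744319] 0.6297863229797154 0.0 [0.23447923 0.25621364 0.45027325]
[[ 3.16296856e-02  9.99390827e-01  1.47491646e-02]
 [ 9.05755689e-01 -3.48994967e-02  4.22360814e-01]
 [ 4.22618262e-01  1.73472348e-18 -9.06307787e-01]] [ 0.52658702 -0.0408261   0.16037662] [ 0.5255464  -0.07062574  0.24798312]
5 rows
[[0.0, 0.1, -38.5, 0.0, 0.0, 0.0], [0.0, 0.1, -38.5, 0.0, 0.0, 0.0], [0.0, 0.1, -38.5, 0.0, 0.0, 0.0], [0.0, 0.1, -38.5, 0.0, 0.0, 0.0], [0.0, 0.1, -38.5, 0.0, 0.0, 0.0]]
6 rows
[[-44.2, -1.8, -4.7, 0.007, 0.072, -0.029], [-43.6, -3.1, -7.9, 0.007, 0.072, -0.029], [-42.8, -4.4, -11.0, 0.007, 0.072, -0.029], [-41.8, -5.7, -14.0, 0.007, 0.072, -0.029], [-40.5, -7.0, -16.9, 0.007, 0.072, -0.029]]
[[-38.9, -8.3, -19.8, 0.007, 0.072, -0.029]]
2 rows
[[-5.0, 0.0, 46.0, 0.0, 0.0, 0.0], [-5.0, 0.0, 46.0, 0.0, 0.0, 0.0]]
```

Request:
play_rows(
  moves=[
    [[0,0,0,0,0,0],[0,0,0,0,0,0],[0,0,0,0,0,0],[0,0,0,0,0,0],[0,0,0,0,0,0]],
  ],
)

```text
time_s: 4.1
position: [0.5912, 0.186, 0.0255]
tcp_rot: [[0.211, 0.977, -0.0], [0.977, -0.211, -0.0], [-0.0, -0.0, -1.0]]
force: [-0.5, -0.7, 0.2]
opening: 0.3
grasp_force: 30.0
```

Request:
play_rows(
  moves=[
    [[0,0,0,0,0,0],[0,0,0,0,0,0]],
  ],
)

```text
time_s: 4.3
position: [0.5912, 0.186, 0.0255]
tcp_rot: [[0.211, 0.977, -0.0], [0.977, -0.211, -0.0], [-0.0, -0.0, -1.0]]
force: [0.8, -1.1, -0.1]
opening: 0.291
grasp_force: 30.0
```

Request:
play_rows(
  moves=[
    [[0,0,-25,0,0,0],[0,0,-45,0,0,0],[0,0,-45,0,0,0],[0,0,-45,0,0,0],[0,0,-35,0,0,0]],
  ],
)

```text
time_s: 4.8
position: [0.5916, 0.1861, 0.2232]
tcp_rot: [[0.211, 0.977, 0.002], [0.977, -0.211, 0.0], [0.001, 0.002, -1.0]]
force: [-0.0, -0.5, -0.9]
opening: 0.299
grasp_force: 30.0
```

Request:
play_rows(
  moves=[
    [[-44,-2,-5,0.007,0.072,-0.029],[-43.5,-3,-8,0.007,0.072,-0.029],[-43,-4.5,-11,0.007,0.072,-0.029],[-42,-5.5,-14,0.007,0.072,-0.029],[-40.5,-7,-17,0.007,0.072,-0.029]],
  ],
)

```text
time_s: 5.3
position: [0.5351, -0.0293, 0.2452]
tcp_rot: [[0.062, 0.998, 0.016], [0.932, -0.063, 0.356], [0.356, -0.007, -0.934]]
force: [0.3, 0.3, -1.2]
opening: 0.298
grasp_force: 30.0
```

Request:
play_rows(
  moves=[
    [[-39,-8,-20,0.007,0.072,-0.029],[0,0,0,0,0,0],[0,0,0,0,0,0],[0,0,0,0,0,0],[0,0,0,0,0,0]],
  ],
)

```text
time_s: 5.8
position: [0.525, -0.0689, 0.2496]
tcp_rot: [[0.031, 0.999, 0.01], [0.907, -0.032, 0.42], [0.42, -0.004, -0.907]]
force: [-0.1, 0.7, -0.9]
opening: 0.294
grasp_force: 30.0
```

```bash
cat > chk.py <<'E'
from h import *
import sys
s=bot.read_state();print(s['time_s'],s['position'],s['opening'],s['grasp_force'],s['force'])
print('rail frame mm',RR.T@(s['position']-L)*1000,'rot err',Rn.from_matrix(s['tcp_rot'].T@toolrail()).as_rotvec())
t=bot.capture('top');w=bot.capture('wrist')
ims=[cv2.resize(t['image'][160:310,310:520],(560,400)),]
im=np.zeros((600,800,3),np.uint8);im[:285,:400]=cv2.resize(t['image'][160:310,310:520],(400,285))
im[:300,400:]=cv2.resize(bot.capture('side')['image'][60:270,200:480],(400,300))
im[300:]=0;im[300:,:400]=cv2.resize(w['image'],(400,300))
cv2.imwrite(sys.argv[1],cv2.convertScaleAbs(im,alpha=1.5))
for n,p in (('top',t),('wrist',w)):
    for q in ('handle_a_centre','rail_load'):
        for r in bot.pinpoint(p,q): print(n,q,np.round(r['centre']),round(r['confidence'],2),np.round(onz(p,r['centre'],.135),4) if q=='rail_load' else '')
E
python3 chk.py pics/c1.png; python3 -c "
from h import *
T=toolrail();plan([(L+RR@np.array([0,0,.028]),T)])"
```

```text
5.8 [ 0.52495643 -0.06885834  0.24962639] 0.29381042570734517 29.99991369433701 [-0.14527867  0.6991653  -0.93484377]
rail frame mm [-12.27664888  -0.6512911  120.7515359 ] rot err [-0.00485067  0.00256812  0.00046937]
top handle_a_centre [260. 150.] 0.96 
top handle_a_centre [443. 225.] 0.77 
top handle_a_centre [202. 236.] 0.74 
top handle_a_centre [314. 184.] 0.59 
top rail_load [393. 234.] 0.64 [ 0.5268 -0.0324  0.135 ]
wrist handle_a_centre [360. 146.] 0.89 
wrist handle_a_centre [288.  18.] 0.79 
wrist handle_a_centre [398.  82.] 0.78 
wrist rail_load [281. 217.] 0.62 [ 0.5223 -0.0279  0.135 ]
2 rows
[[-5.4, 0.3, 46.7, -0.002, 0.002, -0.0], [-5.5, 0.2, 46.7, -0.002, 0.002, -0.0]]
```

View pics/c1.png

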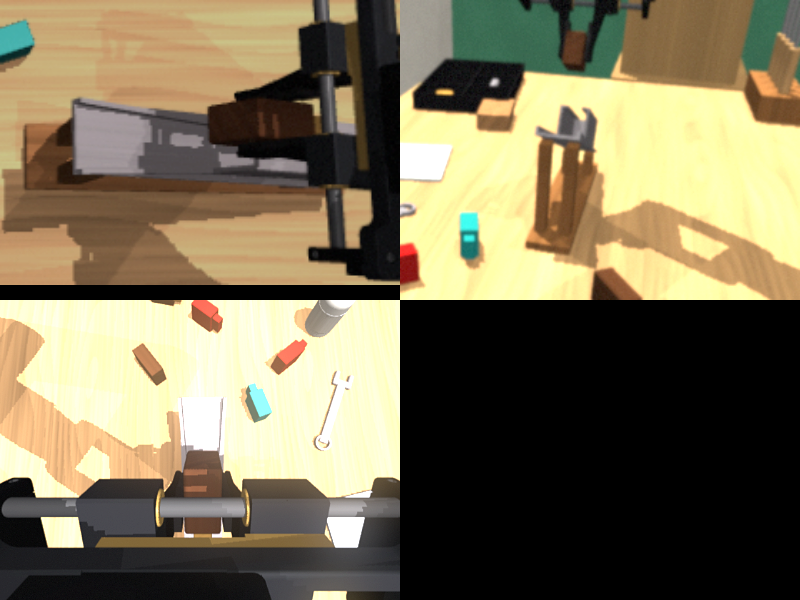

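Handle centred over the rail in the wrist view (rail at column ~202 of the crop, handle the same). Lowering.

Request:
play_rows(
  moves=[
    [[-5.5,0,47,-0.002,0.002,0],[-5.5,0,25,-0.002,0.002,0],[0,0,12,0,0,0],[0,0,9.5,0,0,0],[0,0,0,0,0,0]],
  ],
)

```text
time_s: 6.65
position: [0.526, -0.0411, 0.1599]
tcp_rot: [[0.033, 0.999, 0.015], [0.905, -0.037, 0.424], [0.424, -0.001, -0.906]]
force: [-0.2, -0.4, -0.4]
opening: 0.294
grasp_force: 30.0
```

Request:
play_rows(
  moves=[
    [[0,0,0,0,0,0],[0,0,0,0,0,0],[0,0,0,0,0,0]],
  ],
)

```text
time_s: 6.95
position: [0.5267, -0.0421, 0.1611]
tcp_rot: [[0.033, 0.999, 0.018], [0.906, -0.037, 0.422], [0.423, 0.002, -0.906]]
force: [-0.8, -1.3, -0.2]
opening: 0.298
grasp_force: 30.0
```

```bash
python3 chk.py pics/c2.png
```

```text
6.95 [ 0.52668112 -0.04211855  0.16111573] 0.2979908764237196 29.9998241616413 [-0.78890601 -1.27635882 -0.19359305]
rail frame mm [ 0.85529836  0.13914908 29.21435496] rot err [ 2.90649694e-03 -9.99843235e-05 -1.39804205e-03]
top handle_a_centre [310. 183.] 0.9 
top handle_a_centre [400. 230.] 0.88 
top handle_a_centre [260. 148.] 0.86 
top handle_a_centre [200. 238.] 0.84 
top rail_load [390. 236.] 0.65 [ 0.5241 -0.0283  0.135 ]
wrist handle_a_centre [379. 144.] 0.93 
wrist handle_a_centre [429.  60.] 0.77 
wrist handle_a_centre [284. 264.] 0.65
```

View pics/c2.png

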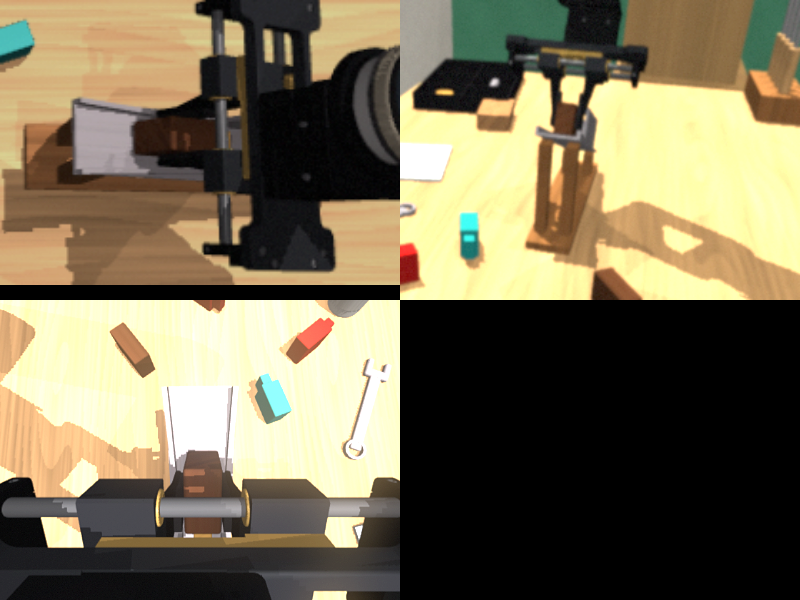

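Centred between the walls. Lowering 2 mm more and releasing.

Request:
play_rows(
  moves=[
    [[0,0,2,0,0,0],[0,0,0,0,0,0],[0,0,0,0,0,0]],
  ],
)

```text
time_s: 7.6
position: [0.526, -0.0406, 0.1583]
tcp_rot: [[0.034, 0.999, 0.015], [0.905, -0.037, 0.423], [0.424, -0.0, -0.906]]
force: [0.2, 0.6, -0.3]
opening: 0.297
grasp_force: 30.0
```

Request:
play_rows(
  moves=[
    [[0,0,0,0,0,0],[0,0,0,0,0,0],[0,0,0,0,0,0],[0,0,0,0,0,0],[0,0,0,0,0,0]],
  ],
  fingers=0.6,
)

```text
time_s: 8.1
position: [0.5261, -0.0407, 0.1585]
tcp_rot: [[0.034, 0.999, 0.016], [0.905, -0.037, 0.423], [0.424, 0.0, -0.906]]
force: [-0.9, 0.1, 0.3]
opening: 0.66
grasp_force: 0.0
```

Request:
play_rows(
  moves=[
    [[0,0,0,0,0,0],[0,0,0,0,0,0],[0,0,0,0,0,0],[0,0,0,0,0,0],[0,0,0,0,0,0]],
  ],
)

```text
time_s: 8.6
position: [0.5261, -0.0407, 0.1584]
tcp_rot: [[0.034, 0.999, 0.016], [0.905, -0.037, 0.423], [0.424, -0.0, -0.906]]
force: [0.2, 0.1, 0.0]
opening: 0.798
grasp_force: 0.0
```

Request:
play_rows(
  moves=[
    [[0,0,-10,0,0,0],[0,0,-25,0,0,0],[0,0,-40,0,0,0],[0,0,-45,0,0,0],[0,0,0,0,0,0]],
  ],
  fingers=1,
)

```text
time_s: 9.1
position: [0.5275, -0.0955, 0.2727]
tcp_rot: [[0.031, 0.999, 0.027], [0.908, -0.04, 0.416], [0.417, 0.012, -0.909]]
force: [-0.5, 0.3, 0.3]
opening: 0.994
grasp_force: 0.0
```

```bash
python3 -c "
from h import *
s=bot.read_state();print(s['time_s'],s['position'],s['force'])
plan([((.37,.25,.24),down(168)),((.455,.333,.2),down(168))])"
```

```text
9.1 [ 0.52754912 -0.09546889  0.27267683] [-0.52048362  0.27229642  0.34215273]
10 rows
[[29.5, -17.1, 16.9, 0.031, -0.035, -0.138], [32.1, -12.4, 16.3, 0.031, -0.035, -0.138], [34.1, -7.3, 15.5, 0.031, -0.035, -0.138], [35.2, -2.1, 14.4, 0.031, -0.035, -0.138], [35.6, 3.2, 13.1, 0.031, -0.035, -0.138]]
[[35.3, 8.5, 11.7, 0.031, -0.035, -0.138], [34.1, 13.6, 10.2, 0.031, -0.035, -0.138], [32.2, 18.5, 8.5, 0.031, -0.035, -0.138], [29.6, 23.0, 6.8, 0.031, -0.035, -0.138], [26.4, 27.0, 5.0, 0.031, -0.035, -0.138]]
3 rows
[[-22.0, 33.0, 13.3, 0.0, 0.0, 0.0], [-22.0, 33.0, 13.3, 0.0, 0.0, 0.0], [-22.0, 33.0, 13.3, 0.0, 0.0, 0.0]]
```

Request:
play_rows(
  moves=[
    [[29.5,-17,17,0.031,-0.035,-0.138],[32,-12.5,16,0.031,-0.035,-0.138],[34,-7,15.5,0.031,-0.035,-0.138],[35,-2,14.5,0.031,-0.035,-0.138],[35.5,3,13,0.031,-0.035,-0.138]],
  ],
)

```text
time_s: 9.6
position: [0.4442, 0.0816, 0.2529]
tcp_rot: [[-0.62, 0.781, -0.075], [0.753, 0.619, 0.223], [0.221, 0.081, -0.972]]
force: [0.3, 0.8, -0.5]
opening: 0.999
grasp_force: 0.0
```

Request:
play_rows(
  moves=[
    [[35.5,8.5,11.5,0.031,-0.035,-0.138],[34,13.5,10,0.031,-0.035,-0.138],[32,18.5,8.5,0.031,-0.035,-0.138],[29.5,23,7,0.031,-0.035,-0.138],[26.5,27,5,0.031,-0.035,-0.138]],
  ],
)

```text
time_s: 10.1
position: [0.3645, 0.254, 0.2389]
tcp_rot: [[-0.981, 0.196, -0.008], [0.196, 0.981, 0.006], [0.009, 0.004, -1.0]]
force: [0.8, 1.0, 0.3]
opening: 1.004
grasp_force: 0.0
```

Request:
play_rows(
  moves=[
    [[-22,33,13,0,0,0],[-22,33,13,0,0,0],[-22,33,13,0,0,0],[0,0,0,0,0,0],[0,0,0,0,0,0]],
  ],
)

```text
time_s: 10.6
position: [0.4489, 0.3367, 0.1986]
tcp_rot: [[-0.98, 0.2, -0.012], [0.2, 0.98, 0.006], [0.013, 0.004, -1.0]]
force: [-0.5, -0.1, 0.5]
opening: 0.998
grasp_force: 0.0
```

```bash
python3 - <<'E'
from fit import *
t=bot.capture('top');p=bot.capture('wrist')
im=np.zeros((600,800,3),np.uint8);im[:285,:400]=cv2.resize(t['image'][160:310,310:520],(400,285))
im[:300,400:]=cv2.resize(bot.capture('side')['image'][60:270,200:480],(400,300));im[300:,:400]=cv2.resize(p['image'],(400,300))
cv2.imwrite('pics/c3.png',cv2.convertScaleAbs(im,alpha=1.5))
s=bot.read_state();print(s['time_s'],s['position'])
x,y,a=fit(p,(.455,.333),-15)
Q=down(a+180)
plan([((x,y,.12),Q),((x,y,.025),Q)])
E
```

```text
10.75 [0.44845829 0.33585518 0.19990249]
fit xy [0.445 0.338] yaw -20.5 cost 1.0
2 rows
[[1.6, 0.5, 40.1, 0.002, -0.006, 0.077], [1.8, 0.4, 40.1, 0.002, -0.006, 0.077]]
2 rows
[[0.0, 0.0, 47.5, 0.0, 0.0, 0.0], [0.0, 0.0, 47.5, 0.0, 0.0, 0.0]]
```

View pics/c3.png

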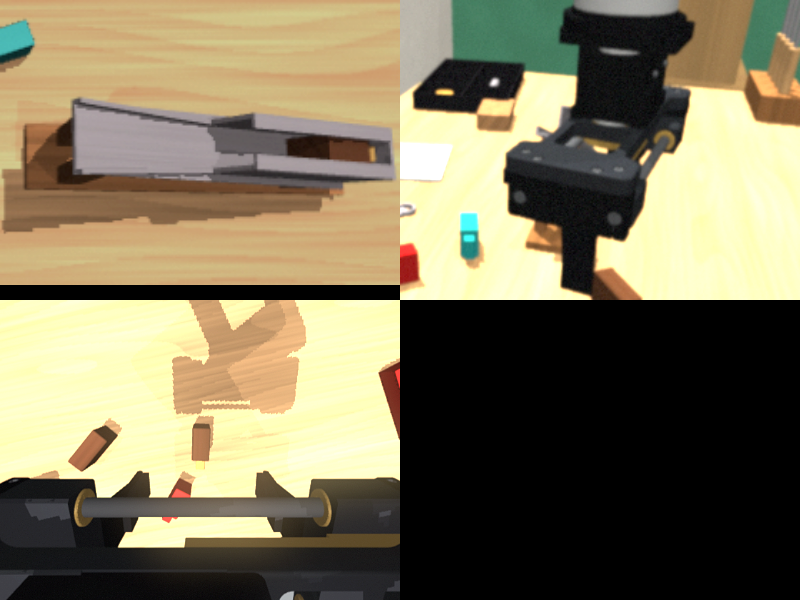

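The first handle is in the tube at the stop. Handle 2 is under the gripper at about (282,196) in the wrist picture, with its nose down. Redoing the fit, since the network missed it that time.

```bash
python3 - <<'E'
from fit import *
p=bot.capture('wrist')
pr=proj(p,[.452,.334,.022])[0];print(pr)
for r in bot.pinpoint(p,'handle_a_centre'): print('pin',np.round(r['centre'],1),round(r['confidence'],2),np.round(onz(p,r['centre'],.022),4))
rs=bot.silhouettes(p,'handle_a_centre')
for r in rs: print('sil',r['centre'],r['pixels'].sum())
try:
    x,y,a=fit(p,(.450,.335),-12);fit(p,(.447,.337),-20)
except Exception as e: print(e)
cr=p['image'][155:240,245:325]
cv2.imwrite('pics/cr.png',cv2.resize(cr,None,fx=7,fy=7,interpolation=cv2.INTER_NEAREST))
E
```

```text
[282.36631045 197.79170468]
pin [251.3 274.1] 0.7 [0.5364 0.2784 0.022 ]
sil [255.2, 264.0] 700
fit xy [0.445  0.3383] yaw -20.6 cost 1.0
fit xy [0.447 0.337] yaw -35.0 cost 1.0
```

View pics/cr.png

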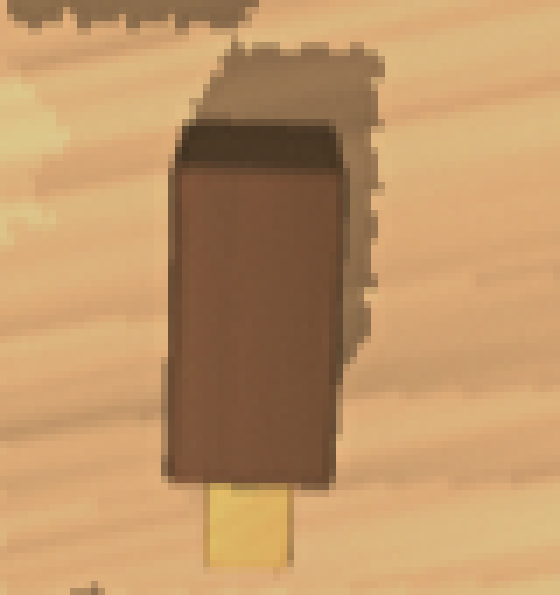

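The crop shows the wood's top face, with its back edge midpoint at crop (259,170), its front edge midpoint at (248,483), and the brass nose below.

```bash
python3 - <<'E'
from fit import *
p=bot.capture('wrist')
f=lambda c:onz(p,(c[0]/7+245-.5,c[1]/7+155-.5),.044)
B,F=f((259,170)),f((248,483));d=F-B;print(B,F,np.linalg.norm(d))
c=(B+F)/2;a=np.degrees(np.arctan2(d[1],d[0]));print(c,a)
Q=down(a+180);plan([((c[0],c[1],.12),Q),((c[0],c[1],.0255),Q)])
E
```

```text
[0.42793167 0.33886689 0.044     ] [0.47473408 0.32736464 0.044     ] 0.04819509844156708
[0.45133288 0.33311576 0.044     ] -13.807471826242667
2 rows
[[-1.6, -1.7, 40.0, 0.003, -0.005, 0.019], [-1.5, -1.6, 40.0, 0.003, -0.005, 0.019]]
2 rows
[[0.0, 0.0, 47.2, 0.0, 0.0, 0.0], [0.0, 0.0, 47.2, 0.0, 0.0, 0.0]]
```

Request:
play_rows(
  moves=[
    [[-1.5,-1.5,40,0.003,-0.005,0.019],[-1.5,-1.5,40,0.003,-0.005,0.019],[0,0,47,0,0,0],[0,0,30,0,0,0],[0,0,17,0,0,0]],
  ],
)

```text
time_s: 11.6
position: [0.4498, 0.3327, 0.0229]
tcp_rot: [[-0.971, 0.238, -0.005], [0.238, 0.971, -0.003], [0.004, -0.004, -1.0]]
force: [0.1, -0.3, 0.2]
opening: 0.998
grasp_force: 0.0
```

Request:
play_rows(
  moves=[
    [[0,0,0,0,0,0],[0,0,0,0,0,0],[0,0,0,0,0,0]],
  ],
)

```text
time_s: 11.9
position: [0.4522, 0.334, 0.0269]
tcp_rot: [[-0.971, 0.238, 0.001], [0.238, 0.971, 0.0], [-0.001, 0.001, -1.0]]
force: [0.1, -0.6, -0.1]
opening: 1.003
grasp_force: 0.0
```

Request:
play_rows(
  moves=[
    [[0,0,0,0,0,0],[0,0,0,0,0,0],[0,0,0,0,0,0],[0,0,0,0,0,0],[0,0,0,0,0,0]],
  ],
  fingers=-1,
)

```text
time_s: 12.4
position: [0.4512, 0.3335, 0.0258]
tcp_rot: [[-0.971, 0.238, -0.001], [0.238, 0.971, -0.001], [0.001, -0.001, -1.0]]
force: [0.2, -0.8, -0.3]
opening: 0.628
grasp_force: 0.0
```

Request:
play_rows(
  moves=[
    [[0,0,0,0,0,0],[0,0,0,0,0,0],[0,0,0,0,0,0],[0,0,0,0,0,0],[0,0,0,0,0,0]],
  ],
)

```text
time_s: 12.9
position: [0.4511, 0.3335, 0.0256]
tcp_rot: [[-0.971, 0.238, -0.001], [0.238, 0.971, -0.001], [0.001, -0.001, -1.0]]
force: [0.3, -0.1, -0.2]
opening: 0.299
grasp_force: 30.0
```

```bash
python3 - <<'E'
from h import *
s=bot.read_state();print(s['time_s'],s['position'],s['opening'],s['grasp_force'],s['force'])
T=toolrail();p=s['position'];Q=s['tcp_rot']
plan([((p[0],p[1],.23),Q),(L+RR@np.array([-.01,0,.12]),T)])
E
```

```text
12.9 [0.4511346  0.33351832 0.02555605] 0.29941250577916034 29.990117540583014 [ 0.28545439 -0.13341808 -0.19800422]
5 rows
[[0.0, -0.0, -40.9, 0.0, 0.0, 0.0], [0.0, -0.0, -40.9, 0.0, 0.0, 0.0], [0.0, -0.0, -40.9, 0.0, 0.0, 0.0], [0.0, -0.0, -40.9, 0.0, 0.0, 0.0], [0.0, -0.0, -40.9, 0.0, 0.0, 0.0]]
10 rows
[[-16.9, -37.5, -1.8, -0.03, 0.037, 0.134], [-21.6, -34.8, -3.6, -0.03, 0.037, 0.134], [-25.9, -31.5, -5.4, -0.03, 0.037, 0.134], [-29.6, -27.6, -7.3, -0.03, 0.037, 0.134], [-32.7, -23.1, -9.2, -0.03, 0.037, 0.134]]
[[-35.1, -18.3, -11.1, -0.03, 0.037, 0.134], [-36.8, -13.1, -12.9, -0.03, 0.037, 0.134], [-37.7, -7.6, -14.6, -0.03, 0.037, 0.134], [-37.8, -2.1, -16.1, -0.03, 0.037, 0.134], [-37.1, 3.4, -17.4, -0.03, 0.037, 0.134]]
```

Request:
play_rows(
  moves=[
    [[0,0,-26,0,0,0],[0,0,-45,0,0,0],[0,0,-48,0,0,0],[0,0,-48,0,0,0],[0,0,-37,0,0,0]],
  ],
)

```text
time_s: 13.4
position: [0.4516, 0.3338, 0.2324]
tcp_rot: [[-0.971, 0.238, 0.001], [0.238, 0.971, 0.0], [-0.001, 0.001, -1.0]]
force: [-0.3, 1.0, -0.9]
opening: 0.301
grasp_force: 30.0
```

Request:
play_rows(
  moves=[
    [[-17,-37.5,-2,-0.03,0.037,0.134],[-21.5,-35,-3.5,-0.03,0.037,0.134],[-26,-31.5,-5.5,-0.03,0.037,0.134],[-29.5,-27.5,-7.5,-0.03,0.037,0.134],[-32.5,-23,-9,-0.03,0.037,0.134]],
  ],
)

```text
time_s: 13.9
position: [0.4886, 0.1303, 0.2388]
tcp_rot: [[-0.599, 0.798, -0.072], [0.77, 0.598, 0.221], [0.219, 0.077, -0.973]]
force: [1.3, 0.1, -1.3]
opening: 0.295
grasp_force: 30.0
```

Request:
play_rows(
  moves=[
    [[-35,-18.5,-11,-0.03,0.037,0.134],[-37,-13,-13,-0.03,0.037,0.134],[-37.5,-7.5,-14.5,-0.03,0.037,0.134],[-38,-2,-16,-0.03,0.037,0.134],[-37,3.5,-17.5,-0.03,0.037,0.134]],
  ],
)

```text
time_s: 14.4
position: [0.5261, -0.0722, 0.247]
tcp_rot: [[0.036, 0.999, 0.014], [0.903, -0.039, 0.427], [0.427, -0.002, -0.904]]
force: [0.7, -0.1, -0.3]
opening: 0.294
grasp_force: 30.0
```

Request:
play_rows(
  moves=[
    [[0,0,0,0,0,0],[0,0,0,0,0,0],[0,0,0,0,0,0],[0,0,0,0,0,0]],
  ],
)

```text
time_s: 14.8
position: [0.5256, -0.0685, 0.2471]
tcp_rot: [[0.029, 1.0, 0.011], [0.904, -0.031, 0.426], [0.426, -0.002, -0.905]]
force: [0.4, -0.4, -1.1]
opening: 0.295
grasp_force: 30.0
```

```bash
python3 -c "
from h import *
s=bot.read_state();print(s['time_s'],s['opening'],s['grasp_force'],RR.T@(s['position']-L)*1000)
T=toolrail();plan([(L+RR@np.array([0,0,.028]),T)])"
```

```text
14.8 0.2951855777291745 29.98993679881096 [-1.15312808e+01 -1.03422868e-02  1.18306543e+02]
2 rows
[[-6.0, 0.1, 45.1, -0.002, -0.002, 0.002], [-5.9, 0.1, 45.1, -0.002, -0.002, 0.002]]
```

Request:
play_rows(
  moves=[
    [[-6,0,45,-0.002,-0.002,0.002],[-6,0,25,-0.002,-0.002,0.002],[0,0,12,0,0,0],[0,0,9,0,0,0],[0,0,0,0,0,0]],
  ],
)

```text
time_s: 15.3
position: [0.527, -0.0414, 0.1594]
tcp_rot: [[0.033, 0.999, 0.016], [0.906, -0.037, 0.423], [0.423, 0.0, -0.906]]
force: [-0.7, -0.2, -0.6]
opening: 0.298
grasp_force: 30.0
```

Request:
play_rows(
  moves=[
    [[0,0,0,0,0,0],[0,0,0,0,0,0],[0,0,0,0,0,0]],
  ],
)

```text
time_s: 15.6
position: [0.5277, -0.0431, 0.1605]
tcp_rot: [[0.034, 0.999, 0.019], [0.906, -0.039, 0.421], [0.421, 0.003, -0.907]]
force: [-0.0, -0.0, 0.0]
opening: 0.299
grasp_force: 30.0
```

```bash
python3 chk.py pics/c4.png
```

```text
15.6 [ 0.52772167 -0.04305136  0.16047416] 0.2988312605400326 29.99002401251346 [-0.00181725 -0.03800456  0.03071833]
rail frame mm [ 1.93842922  1.21162063 29.01152767] rot err [ 0.00410532  0.00125353 -0.00249423]
top handle_a_centre [260. 146.] 0.97 
top handle_a_centre [313. 182.] 0.85 
top handle_a_centre [201. 236.] 0.63 
top rail_load [394. 234.] 0.65 [ 0.5273 -0.0344  0.135 ]
wrist handle_a_centre [377. 141.] 0.78 
wrist handle_a_centre [430.  61.] 0.59
```

View pics/c4.png

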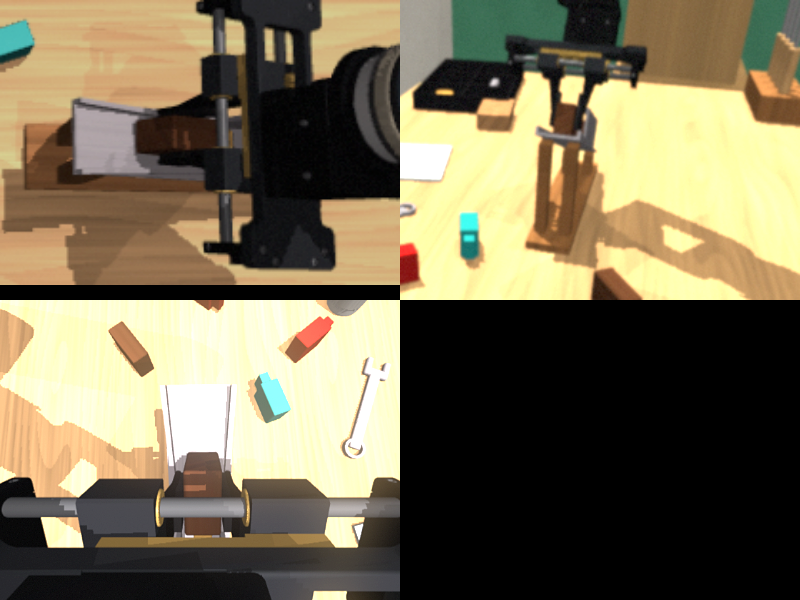

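Same picture as with the first handle: centred and upright between the walls. Releasing.

Request:
play_rows(
  moves=[
    [[0,-1,2,0,0,0],[0,0,0,0,0,0],[0,0,0,0,0,0]],
  ],
)

```text
time_s: 16.25
position: [0.526, -0.0415, 0.1577]
tcp_rot: [[0.035, 0.999, 0.017], [0.906, -0.039, 0.422], [0.422, 0.0, -0.906]]
force: [-0.3, 0.0, -1.4]
opening: 0.296
grasp_force: 30.0
```

Request:
play_rows(
  moves=[
    [[0,0,0,0,0,0],[0,0,0,0,0,0],[0,0,0,0,0,0],[0,0,0,0,0,0],[0,0,0,0,0,0]],
  ],
  fingers=0.6,
)

```text
time_s: 16.75
position: [0.5262, -0.0416, 0.1579]
tcp_rot: [[0.035, 0.999, 0.017], [0.906, -0.038, 0.422], [0.422, 0.001, -0.906]]
force: [0.8, 0.8, -0.3]
opening: 0.664
grasp_force: 0.0
```

Request:
play_rows(
  moves=[
    [[0,0,0,0,0,0],[0,0,0,0,0,0],[0,0,0,0,0,0],[0,0,0,0,0,0],[0,0,0,0,0,0]],
  ],
)

```text
time_s: 17.25
position: [0.5262, -0.0416, 0.1578]
tcp_rot: [[0.035, 0.999, 0.017], [0.906, -0.039, 0.422], [0.422, 0.001, -0.906]]
force: [-1.0, -0.8, 0.1]
opening: 0.803
grasp_force: 0.0
```

Request:
play_rows(
  moves=[
    [[0,0,-10,0,0,0],[0,0,-25,0,0,0],[0,0,-40,0,0,0],[0,0,-45,0,0,0],[40,0,0,0,0,0]],
  ],
)

```text
time_s: 17.75
position: [0.5292, -0.0629, 0.2875]
tcp_rot: [[0.038, 0.999, 0.029], [0.909, -0.047, 0.415], [0.416, 0.01, -0.91]]
force: [1.9, 1.1, -0.0]
opening: 0.802
grasp_force: 0.0
```

Request:
play_rows(
  moves=[
    [[47,0,0,0,0,0],[47,0,0,0,0,0],[47,0,0,0,0,0],[47,0,0,0,0,0],[40,0,0,0,0,0]],
  ],
)

```text
time_s: 18.25
position: [0.533, 0.1523, 0.3818]
tcp_rot: [[0.034, 0.999, 0.018], [0.906, -0.038, 0.422], [0.422, 0.002, -0.906]]
force: [0.4, -0.6, 0.3]
opening: 0.799
grasp_force: 0.0
```

Request:
play_rows(
  moves=[
    [[0,0,0,0,0,0],[0,0,0,0,0,0],[0,0,0,0,0,0],[0,0,0,0,0,0],[0,0,0,0,0,0]],
  ],
)

```text
time_s: 18.75
position: [0.5335, 0.1493, 0.3791]
tcp_rot: [[0.037, 0.999, 0.016], [0.906, -0.041, 0.422], [0.422, -0.001, -0.906]]
force: [0.6, 0.4, 0.6]
opening: 0.805
grasp_force: 0.0
```

```bash
python3 - <<'E'
from h import *
t=bot.capture('top')
im=cv2.resize(t['image'][190:280,310:530],None,fx=3.6,fy=3.6,interpolation=cv2.INTER_CUBIC);im=cv2.convertScaleAbs(im,alpha=1.8)
for x0 in (.174,.108):
    q=proj(t,[L+RR@np.array(v) for v in ((x0-.025,0,.044),(x0+.025,0,.044))])
    for u in q: cv2.circle(im,tuple(np.int32((u-[310,190])*3.6).tolist()),4,(0,255,0),1)
cv2.imwrite('pics/fin.png',im)
for r in bot.pinpoint(t,'blank_centre'): print(r['centre'],onz(t,r['centre'],.022))
print(bot.read_state()['time_s'])
E
```

```text
[262.5, 297.5] [0.43113632 0.16801008 0.022     ]
18.85
```

View pics/fin.png

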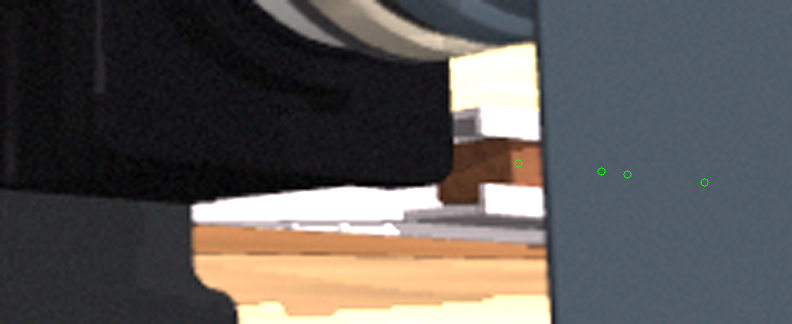

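The arm hides much of the tube. The second handle's rear top edge shows at about (510,160), close to the predicted (518,163). I'll move clear and check numerically.

Request:
play_rows(
  moves=[
    [[45,-20,0,0,0,0],[45,-20,0,0,0,0],[35,-20,20,0,0,0],[35,-20,20,0,0,0],[35,-20,20,0,0,0]],
  ],
)

```text
time_s: 19.35
position: [0.4406, 0.3573, 0.4077]
tcp_rot: [[0.036, 0.999, 0.018], [0.906, -0.04, 0.422], [0.422, 0.001, -0.906]]
force: [1.3, 0.2, 0.2]
opening: 0.798
grasp_force: 0.0
```

Request:
play_rows(
  moves=[
    [[0,0,0,0,0,0],[0,0,0,0,0,0],[0,0,0,0,0,0],[0,0,0,0,0,0],[0,0,0,0,0,0]],
  ],
)

```text
time_s: 19.85
position: [0.4422, 0.3552, 0.4076]
tcp_rot: [[0.037, 0.999, 0.018], [0.906, -0.041, 0.422], [0.422, 0.001, -0.906]]
force: [0.2, 0.9, 0.3]
opening: 0.804
grasp_force: 0.0
```

```bash
python3 - <<'E'
from h import *
t=bot.capture('top');h=cv2.cvtColor(t['image'],cv2.COLOR_BGR2HSV)
for x in range(60,216,4):   # centreline profile at top-face height
    u=proj(t,[L+RR@np.array([x/1000,0,.044])])[0];c,r=np.int32(np.round(u));print(x,h[r,c],end='; ')
print()
for r in bot.pinpoint(t,'handle_a_centre'):
    o,d=ray(t,r['centre']);n=RR[:,2];X=o+d*(((L+n*.022-o)@n)/(d@n));print(round(r['confidence'],2),np.round(RR.T@(X-L)*1000))
for r in bot.pinpoint(t,'blank_centre'): print(onz(t,r['centre'],.022))
print(bot.read_state()['position'])
E
```

```text
60 [  6 153  25]; 64 [ 11 179  27]; 68 [  9 178  33]; 72 [ 10 165  34]; 76 [ 12 188  34]; 80 [ 11 156  59]; 84 [ 10 158  68]; 88 [ 10 153  70]; 92 [ 10 148  69]; 96 [ 11 155  69]; 100 [ 10 154  68]; 104 [ 10 152  69]; 108 [ 10 155  69]; 112 [ 10 153  70]; 116 [ 10 157  70]; 120 [ 10 160  70]; 124 [ 10 158  68]; 128 [ 16 150 104]; 132 [ 18 145 146]; 136 [ 20 138 139]; 140 [  8 160  35]; 144 [  9 166  40]; 148 [ 10 154  68]; 152 [ 10 158  66]; 156 [ 10 152  69]; 160 [ 10 148  69]; 164 [ 10 152  69]; 168 [ 10 155  69]; 172 [ 11 158  68]; 176 [ 10 155  69]; 180 [ 10 158  68]; 184 [ 10 154  68]; 188 [ 11 154  68]; 192 [ 13 152  79]; 196 [ 16 146 119]; 200 [ 17 136 129]; 204 [173  17  59]; 208 [173  17  60]; 212 [170  26  60]; 
0.8 [-301.  -26.   22.]
0.76 [-157.   55.   22.]
0.7 [-231.   93.   22.]
0.59 [170.   4.  22.]
[0.4262037  0.16560293 0.022     ]
[0.44183324 0.35563684 0.40765818]
```

Top faces run from 80 to 127 and 147 to 193 mm: 66 mm apart, nose to tail, noses downhill. The blank has not moved. Handing in.

```bash
python3 -c "
from rig import bot
print(bot.hand_in())"
```

```text
the job is handed in; nothing more can be done
None
```

Both brass-nosed handles are in the tube, noses downhill and nose to tail with the first at the stop; the blank is where it lay, and I handed the job in at about 20 s (no verdict was returned).

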